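# Stack the dialyser plates in the sprung nest, pressing each flat

### The arm

A 6-joint arm with a two-finger parallel gripper is mounted at the origin on the work surface. World frame = base frame: x ahead of the robot, y to its left, z up, the work surface at z = 0. Lengths are in mm, angles in rad, forces in N, time in s.
With the tool pointing down it reaches from about 275 to 1000 mm from the base axis. Payload 8.4 kg.
Tool frame: the origin (TCP) lies at the very end of the fingers, on their centre line; the grasp point (between the pads) lies 19 mm behind it; z points along the fingers, y is the direction in which the jaws open and shut (so a half turn about z gives the same grasp; the last joint's range is limited). The gripper opens to 85 mm and grips with 20 to 120 N. Pads are 22 mm wide; open, the fingers measure 114 mm over their backs; the gripper's body (76 mm by 85 mm) begins 54 mm behind the grasp point. The pads swing forward as they close: fully open they stand 13 mm farther back than shut.
Start: joints at [-0.002, 0.353, 1.633, -0, 1.155, -0.002], TCP at [625.002, -0, 231.281] pointing down, gripper open.
Joint ranges: [-2.63, 2.63], [-0.92, 2.1], [0.06, 2.66], [-1.3, 4.44], [0, 2.69], [-3.02, 3.02]. Speed limits (rad/s): [2.22, 2.22, 2.79, 3.14, 3.14, 3.14].

### API

Orientations are given as [roll, pitch, yaw] about the fixed x, y, z axes, in that order (R = Rz(yaw) Ry(pitch) Rx(roll)).
In Python, from rig import sense, grab_frame, get_calibration, sign_off, boxes_of, trace gives the robot as it stands.
- The arm moves only by the tool servo_tool, never from a script. Its argument "rows" is a list of rows, each a list of 3 entries, a list of its own where there are three numbers: the finger opening in mm, from 0 to 85.4, then the shift along the tool's x, y, z in mm, then the turn, a rotation vector about the tool's x, y, z in degrees. A call has 1 to 8 rows; each row shifts and turns the commanded pose from where the row before left it, along the tool's axes as they then stand; what a row does not reach is not made up. A row lasts 1/8 s, in which the tool goes at most 62.5 mm and 10.7 degrees, less where a joint would pass 70% of its speed; a pose out of reach is approached as far as the arm can. A call is refused whole if a number of a shift passes 62.5 or a number of a turn 10.7, either way. A call with a gripper value outside its range is refused whole. The fingers move at their own pace and stop on an object; "force" is the grip in N (left out, the last holds). Time passes only in rows, so rows that do not move let the fingers close. It gives the time, the measured TCP pose, the force and the opening at its end, in the units of the state.
- sense(): the state, without advancing time (a new reading comes with each control period).
- grab_frame(name): name is "scene" or "side" or "wrist"; returns the picture (384x512x3 uint8, blue, green, red); there is no depth.
- get_calibration(name): a dict with "intrinsics" (3x3 intrinsics, pixels), "k1" (the pictures are not rectified: a ray, as slopes to the right and down, at radius r is drawn at 1 + k1 r^2 times it, then the intrinsics apply), "world_to_cam" (4x4, takes a point from world to camera coordinates). Camera axes: x right, y down, z forward; pixel columns grow to the right and rows downward; lengths in mm; the calibration is good to about 2 mm. A picture is of the moment at which its call begins: read the wrist's pose just before it. get_calibration takes no time and is no camera call; for the wrist camera it gives the pose at the moment of the call.
- sign_off(): hands the job in, once; it reports no verdict.
Trained networks look in the newest picture that a camera, given by its name, has taken for a name from the list of things; names that differ only in an ending like _2 or _b are one class to them, and where a whole thing is asked for, a point or a joint stands for the part that bears it (a point fixed in the world has none). Each returns a list of dicts, best first, with "conf" (0 to 1); they miss things now and then, are a little off and sometimes report something else, mostly with a low value. They report only what shows in the picture. A call takes as long as a camera call. They do not tell look-alikes from the thing itself.
- boxes_of(camera, thing): "centre" ([x, y, z] in mm, in the coordinates of the camera as it stood for that picture, good to about 4 mm: the middle of the surface that is visible of it).
- trace(camera, thing): "mask" (384x512 bool, what is visible of it).
The state is a dict: "clock": time; "qpos": joint angles; "qvel": joint speeds; "joint_efforts": joint torques, N m; "eef_pos": TCP position; "tcp_rot": TCP orientation; "contact_force": force on the tool from outside, world axes, zero at the start; "wrist_torque": the same for the moment, N m; "opening": opening from 0.0 (shut) to 1.0 (fully open).
Only numpy, scipy, OpenCV 4.12 (cv2) and the standard library are available. Lean on these libraries where they do the work, as an engineer would, in place of code of your own. Each camera call takes 0.05 s, during which the arm holds its last target. There are 200 camera calls.

### The job

Rebuild the dialyser block in the sprung nest from the three long plates: the thick channel plate first, the two-window spacer on it, and the cover last with its two nipples up. Lower each one between the end guides without dropping it, let go, and then, before fetching the next, press on its middle from above with the fingertips until the sprung bed visibly gives (well over half its travel), and hold it there about half a second to feel that it lies flat. Leave the short spare plate and everything else where it stands, and finish with the bed sprung back up under the finished stack.

Things in the scene. Friction and masses are not known exactly. Their poses are not given: they have to be found in the camera images.
- nest: The fixed aluminium nest: base plate 176 x 90 x 8 mm (long side along its x axis), origin at the centre of its underside on the table. At either end stands a U-shaped guide, 134 x 66 mm free between them (2 mm play all round a plate), upright to 58 mm above the table, then flared outwards to 66 mm. The long sides are open over the middle 118 mm, so fingers can go down beside the plates there. Turning by half a turn makes no difference.
- bed_top (a point): Centre of the top face of the nest's sprung bed, a steel plate 116 x 46 mm, narrower than the plates; 28 mm above the table when up. Axes as the nest's; z up. The stack goes here, plates' long sides along x.
- bed (a joint): How far the sprung bed is pushed down, in m: 0 up, 0.006 at its lower stop. It stays up under the weight of the whole stack. The spring is preloaded: a push of about 1.5 to 5.5 N (less as the stack gets heavier) starts to move it, 0.8 N more for every mm, so a push of about 6 to 10.5 N sends it to its stop. Springs back when let go.
- channel_plate_mid (a point): Channel plate, white plastic, 62 mm wide (its y axis), 130 mm long (x axis), 14 mm thick, solid, with a winding channel line drawn on its top face; the point is its centre, half-way up. z up. Lies flat on the table at the start, at any yaw; weighs about 0.19 kg. The small jar stands close beside one long side.
- spacer_mid (a point): Spacer, white plastic, 62 mm wide (its y axis), 130 mm long (x), 10 mm thick, with two window openings 30 x 38 mm and a solid web 40 mm long (along x) between them, across its middle; the point is its centre, half-way up. Lies flat on the table, any yaw; about 0.09 kg. The steel fitting stands close beside one long side.
- cover_mid (a point): Cover, white plastic, 62 mm wide (its y axis), 130 mm long (x), 12 mm thick, with two round nipples 16 mm across and 15 mm high on its top, 46 mm either side of the middle along x; the point is the centre of the plate, half-way up the 12 mm. z up. Lies flat on the table, nipples up, any yaw; about 0.16 kg.
- short_plate_mid (a point): Spare plate, like the channel plate but only 92 mm long, 62 mm wide, 14 mm thick: not wanted, leave it. Its centre.
- jar_mid (a point): Small closed jar, 40 mm across, 45 mm high, standing beside the channel plate; its centre. Leave it.
- fitting_mid (a point): Turned steel fitting, 36 mm across, 38 mm high, standing beside the spacer; its centre. Leave it.
- bottle_mid (a point): Standing brown bottle, 70 mm across, 150 mm high; its centre. Leave it.
- beaker_mid (a point): White beaker, 74 mm across, 95 mm high; its centre. Leave it.
- dish_mid (a point): Steel dish, 80 mm across, 30 mm high; its centre. Leave it.
- screwdriver_grip (a point): Screwdriver lying on the table among the plates, pointing away from the robot, black handle 26 mm thick, 170 mm long; the middle of its handle. Leave it.
Not all that is in view belongs to the job. Leave any yellow look-alike of the part that bears channel_plate_mid alone. Leave any blue look-alike of the part that bears cover_mid alone.

How it is judged (in metres and radians):
On the way, in this order (a step that is already met when the one before it is completed fails the run):
1. the channel plate lies flat in its place in the nest, let go (horizontal distance between channel_plate_mid and bed_top below 0.007 m and angle between the x axis of channel_plate_mid and the x axis of bed_top, either way round below 0.08 rad and angle between channel_plate_mid's own z axis and vertical below 0.05 rad and z of channel_plate_mid in the frame of bed_top between 0.004 and 0.01 m and contact force between the fingers and channel_plate below 0.3 N), for 0.15 s.
2. the fingers press on the channel plate so that the bed gives by 3 mm or more, for 0.3 s (horizontal distance between channel_plate_mid and bed_top below 0.007 m and angle between the x axis of channel_plate_mid and the x axis of bed_top, either way round below 0.08 rad and angle between channel_plate_mid's own z axis and vertical below 0.05 rad and z of channel_plate_mid in the frame of bed_top between 0.004 and 0.01 m and contact force between the fingers and channel_plate above 2 N and value of joint bed above 0.003 m), for 0.3 s.
3. the two-window spacer lies flat in its place in the nest, let go (horizontal distance between spacer_mid and bed_top below 0.007 m and angle between the x axis of spacer_mid and the x axis of bed_top, either way round below 0.08 rad and angle between spacer_mid's own z axis and vertical below 0.05 rad and z of spacer_mid in the frame of bed_top between 0.016 and 0.022 m and contact force between the fingers and spacer below 0.3 N), for 0.15 s.
4. the fingers press on the two-window spacer so that the bed gives by 3 mm or more, for 0.3 s (horizontal distance between spacer_mid and bed_top below 0.007 m and angle between the x axis of spacer_mid and the x axis of bed_top, either way round below 0.08 rad and angle between spacer_mid's own z axis and vertical below 0.05 rad and z of spacer_mid in the frame of bed_top between 0.016 and 0.022 m and contact force between the fingers and spacer above 2 N and value of joint bed above 0.003 m), for 0.3 s.
5. the cover lies flat in its place in the nest, let go (horizontal distance between cover_mid and bed_top below 0.007 m and angle between the x axis of cover_mid and the x axis of bed_top, either way round below 0.08 rad and angle between cover_mid's own z axis and vertical below 0.05 rad and z of cover_mid in the frame of bed_top between 0.027 and 0.033 m and contact force between the fingers and cover below 0.3 N), for 0.15 s.
6. the fingers press on the cover so that the bed gives by 3 mm or more, for 0.3 s (horizontal distance between cover_mid and bed_top below 0.007 m and angle between the x axis of cover_mid and the x axis of bed_top, either way round below 0.08 rad and angle between cover_mid's own z axis and vertical below 0.05 rad and z of cover_mid in the frame of bed_top between 0.027 and 0.033 m and contact force between the fingers and cover above 2 N and value of joint bed above 0.003 m), for 0.3 s.
At the end, for the whole second after the job is handed in: The channel plate, spacer and cover lie in that order on the bed, each within 7 mm of the bed's centre, within 0.08 rad of its direction, level within 0.05 rad and within 3 mm of its height in a close stack, at rest; the bed is up (within 1.5 mm) (horizontal distance between each of channel_plate_mid, spacer_mid, cover_mid and bed_top below 0.007 m and angle between the x axis of each of channel_plate_mid, spacer_mid, cover_mid and the x axis of bed_top, either way round below 0.08 rad and angle between each of channel_plate_mid, spacer_mid, cover_mid's own z axis and vertical below 0.05 rad and z of channel_plate_mid in the frame of bed_top between 0.004 and 0.01 m and z of spacer_mid in the frame of bed_top between 0.016 and 0.022 m and z of cover_mid in the frame of bed_top between 0.027 and 0.033 m and linear speed of each of channel_plate, spacer, cover below 0.02 m/s and value of joint bed below 0.0015 m); the robot touches nothing.
It fails at once if the short plate or a bystander is shifted by more than 25 mm or knocked over ((distance of jar_mid from where it was at the start of the episode above 0.025 m or angle between jar_mid's own z axis and vertical above 0.4 rad) or (distance of fitting_mid from where it was at the start of the episode above 0.025 m or angle between fitting_mid's own z axis and vertical above 0.4 rad) or (distance of bottle_mid from where it was at the start of the episode above 0.025 m or angle between bottle_mid's own z axis and vertical above 0.4 rad) or (distance of beaker_mid from where it was at the start of the episode above 0.025 m or angle between beaker_mid's own z axis and vertical above 0.4 rad) or (distance of dish_mid from where it was at the start of the episode above 0.025 m or angle between dish_mid's own z axis and vertical above 0.4 rad) or (distance of short_plate_mid from where it was at the start of the episode above 0.025 m or angle between short_plate_mid's own z axis and vertical above 0.4 rad) or distance of screwdriver_grip from where it was at the start of the episode above 0.025 m).
It fails at once if a plate is dropped into the nest (falls free at over 0.55 m/s) ((horizontal distance between channel_plate_mid and bed_top below 0.05 m and contact force between the fingers and channel_plate below 0.1 N and linear speed of channel_plate above 0.55 m/s) or (horizontal distance between spacer_mid and bed_top below 0.05 m and contact force between the fingers and spacer below 0.1 N and linear speed of spacer above 0.55 m/s) or (horizontal distance between cover_mid and bed_top below 0.05 m and contact force between the fingers and cover below 0.1 N and linear speed of cover above 0.55 m/s)).
It also fails if it takes over 72 s, if anything falls off the work surface, if the arm or the gripper's body presses on something with over 40 N, if the wrist force passes 120 N, or if a joint passes its speed limit or range.

## Working session

There is one attempt and no reset: what is moved stays moved. The work goes in short steps, Python scripts to look and compute and a tool call to move; the robot and the scene stay as the last step left them, time stands still between calls to the robot, and variables do not carry over. Pictures are saved under pics/ and viewed, about 8 in all and at most 12, crops included, and the job is handed in when it is done.

Besides the shell and the picture viewer there is one more tool, called after "Emit:" by a JSON object that holds its "method" and its "body". servo_tool: Moves the arm, as the interface text tells. Its arguments: {"type":"object","properties":{"rows":{"type":"array","items":{"type":"array"}},"force":{"type":"number"}},"required":["rows"]}

```bash
ls; mkdir -p pics
cat > h.py <<'E'
import numpy as np, cv2
from rig import *
def pix2world(cal,uv,z):
    K=np.array(cal["intrinsics"]);T=np.array(cal["world_to_cam"]);k1=cal["k1"]
    uv=np.atleast_2d(np.asarray(uv,float));d=(uv-K[:2,2])/[K[0,0],K[1,1]]
    rd=np.linalg.norm(d,axis=1,keepdims=True);r=rd.copy()
    for _ in range(30): r=rd/(1+k1*r*r)
    s=d/(1+k1*r*r)
    ray=np.c_[s,np.ones(len(s))]@T[:3,:3]
    o=-T[:3,:3].T@T[:3,3]
    return o+ray*((z-o[2])/ray[:,2:])
def cam2world(cal,p):
    T=np.array(cal["world_to_cam"]);return T[:3,:3].T@(np.array(p)-T[:3,3])
def world2pix(cal,P):
    K=np.array(cal["intrinsics"]);T=np.array(cal["world_to_cam"]);k1=cal["k1"]
    c=np.atleast_2d(P)@T[:3,:3].T+T[:3,3];s=c[:,:2]/c[:,2:];s=s*(1+k1*(s**2).sum(1,keepdims=True))
    return s*[K[0,0],K[1,1]]+K[:2,2]
def rect(mask,cal,z):
    m=mask.astype(np.uint8);cs,_=cv2.findContours(m,0,2);c=max(cs,key=cv2.contourArea)
    W=pix2world(cal,c[:,0],z)[:,:2].astype(np.float32)
    (cx,cy),(a,b),ang=cv2.minAreaRect(W)
    if a<b: a,b,ang=b,a,ang+90
    return [round(float(v),1) for v in (cx,cy,a,b,(ang+90)%180-90)]
E
python3 - <<'E'
from h import *
print(sense())
things=dict(nest=0,channel_plate_mid=14,spacer_mid=10,cover_mid=12,short_plate_mid=14,jar_mid=0,fitting_mid=0,bottle_mid=0,beaker_mid=0,dish_mid=0,screwdriver_grip=0)
ims=[]
for cam in ("scene","side"):
    im=grab_frame(cam);ims.append(im);cv2.imwrite(f"pics/{cam}0.png",im);cal=get_calibration(cam)
    print(cam,np.round(-np.array(cal["world_to_cam"])[:3,:3].T@np.array(cal["world_to_cam"])[:3,3]))
    for t in things:
        print(t,[(round(b["conf"],2),np.round(cam2world(cal,b["centre"])).tolist()) for b in boxes_of(cam,t) if b["conf"]>.3])
cv2.imwrite("pics/a.png",cv2.resize(np.vstack(ims),(800*3//4,900*2//3)) if 0 else ims[0])
E
```

```text
pics
{'clock': 0.0, 'qpos': array([-2.37530990e-03,  3.53652809e-01,  1.63411195e+00,  2.37904800e-05,
        1.15518460e+00, -2.38528806e-03]), 'qvel': array([-1.44484806e-03, -1.41610285e-05, -4.94373480e-04, -7.10783233e-04,
       -1.19873276e-03,  6.78608097e-06]), 'joint_efforts': array([-2.03471049e-03, -6.05236173e+01, -3.42063046e+01, -2.62302356e-04,
        9.48130677e-03,  3.61521288e-06]), 'eef_pos': array([6.24542039e+02, 2.39795010e-02, 2.30568252e+02]), 'tcp_rot': array([-3.14023600e+00, -2.49882047e-05,  1.57079667e+00]), 'contact_force': array([-2.20737036,  0.05597465, -1.15695189]), 'wrist_torque': array([0.00131264, 0.00012899, 0.04929481]), 'opening': 0.9976093674525396}
scene [1086.  586.  712.]
nest [(0.76, [639.0, 183.0, 28.0])]
channel_plate_mid [(0.77, [405.0, -323.0, 13.0]), (0.69, [395.0, -531.0, 12.0])]
spacer_mid [(0.95, [400.0, 342.0, 11.0])]
cover_mid [(0.74, [655.0, -170.0, 14.0]), (0.52, [293.0, -372.0, 10.0])]
short_plate_mid [(0.84, [434.0, 28.0, 14.0]), (0.64, [398.0, 345.0, 8.0])]
jar_mid [(0.45, [464.0, -252.0, 21.0])]
fitting_mid [(0.58, [402
[... 172 characters left out ...]
0, -144.0, 14.0])]
side [ 274.  996. 1248.]
nest [(0.97, [634.0, 187.0, 27.0])]
channel_plate_mid [(0.61, [406.0, -329.0, 13.0]), (0.59, [374.0, -492.0, 10.0])]
spacer_mid [(0.57, [391.0, 345.0, 12.0]), (0.41, [594.0, -386.0, 64.0])]
cover_mid [(0.83, [651.0, -166.0, 13.0]), (0.75, [244.0, -381.0, 16.0]), (0.64, [356.0, -145.0, 19.0])]
short_plate_mid [(0.6, [424.0, 19.0, 12.0])]
jar_mid [(0.53, [650.0, -167.0, 14.0]), (0.43, [459.0, -254.0, 35.0])]
fitting_mid [(0.62, [387.0, 420.0, 40.0])]
bottle_mid [(0.91, [587.0, 396.0, 99.0]), (0.49, [650.0, -165.0, 12.0])]
beaker_mid [(0.74, [595.0, -384.0, 61.0])]
dish_mid [(0.61, [777.0, 15.0, 18.0])]
screwdriver_grip [(0.62, [356.0, -145.0, 17.0])]
```

View pics/scene0.png

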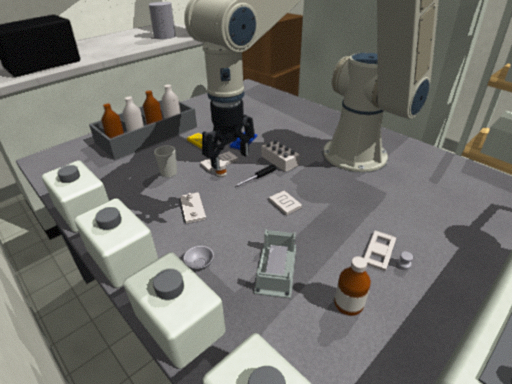

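View pics/side0.png

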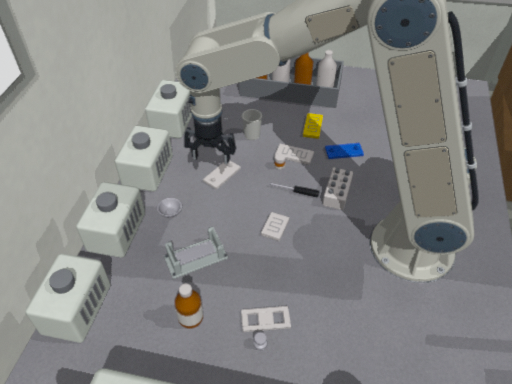

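The views show the nest at side (196,253). The channel plate is at (295,153) with the jar at (279,162), the spacer at (266,319), the fitting at (260,340) and the cover at (222,174). The yellow and blue plates are decoys.

Run:
```python
from h import *
for cam in ("side","scene"):
    im=grab_frame(cam);cal=get_calibration(cam)
    for t,z in dict(channel_plate_mid=14,spacer_mid=10,cover_mid=12,nest=62,jar_mid=45,fitting_mid=38).items():
        for m in trace(cam,t)[:2]:
            mk=m["mask"]
            if mk.sum()<20: continue
            print(cam,t,round(m["conf"],2),int(mk.sum()),rect(mk,cal,z),im[mk].mean(0).round())
cal=get_calibration("wrist");T=np.array(cal["world_to_cam"]);print(-T[:3,:3].T@T[:3,3],T[:3,:3].round(2),cal["intrinsics"],cal["k1"])
```

```text
side channel_plate_mid 0.9 435 [417.1, -321.2, 131.0, 72.5, -7.2] [149. 150. 153.]
side channel_plate_mid 0.76 393 [373.8, -493.2, 146.7, 63.2, 89.2] [  9. 132. 149.]
side spacer_mid 0.61 830 [387.9, 344.0, 129.8, 65.9, 17.6] [181. 182. 186.]
side cover_mid 0.63 498 [647.5, -172.5, 137.2, 68.1, 60.0] [178. 179. 183.]
side cover_mid 0.57 447 [243.3, -380.3, 130.9, 67.7, 19.1] [146.  69.  18.]
side nest 0.76 1590 [633.0, 205.2, 168.8, 129.9, 36.7] [147. 145. 140.]
side jar_mid 0.5 136 [455.8, -243.7, 75.5, 34.7, -79.3] [133. 145. 161.]
side fitting_mid 0.49 188 [385.7, 424.6, 41.0, 33.7, -77.5] [162. 154. 155.]
scene channel_plate_mid 0.52 124 [396.1, -519.6, 108.4, 54.3, 55.4] [ 10. 132. 156.]
scene channel_plate_mid 0.43 584 [567.5, -474.0, 236.9, 80.2, 61.1] [ 96. 102. 103.]
scene spacer_mid 0.94 618 [395.2, 341.1, 135.7, 59.4, 17.9] [188. 195. 202.]
scene cover_mid 0.94 581 [654.2, -171.3, 148.6, 63.3, 63.8] [183. 189. 196.]
scene cover_mid 0.53 71 [295.2, -381.6, 75.0, 36.6, 48.6] [90. 35. 12.]
scene nest 0.76 2190 [657.7, 200.8, 207.2, 87.4, 37.4] [122. 124. 120.]
scene jar_mid 0.47 118 [480.3, -236.9, 95.7, 34.5, 50.3] [107. 122. 141.]
scene fitting_mid 0.75 202 [410.2, 418.7, 68.0, 29.7, 12.3] [133. 128. 130.]
[625.45927129  65.79894465 374.02101273] [[ 1.    0.    0.  ]
 [ 0.   -0.96  0.26]
 [ 0.   -0.26 -0.96]] [[264.58162099   0.         256.42563353]
 [  0.         264.58162099 192.34947473]
 [  0.           0.           1.        ]] -0.059490574295239844
```

Emit:
{"method": "servo_tool", "body": {"rows": [[85,[62.5,0,0],[0,0,0]],[85,[62.5,0,0],[0,0,0]],[85,[0,0,0],[0,0,0]],[85,[0,0,0],[0,0,0]]], "force": 60}}

```text
clock: 2.4
eef_pos: [624.9, 124.9, 231.2]
tcp_rot: [-3.141, 0.001, 1.572]
contact_force: [0.5, -0.1, -0.3]
opening: 0.996
```

Run:
```python
from h import *
cal=get_calibration("wrist");im=grab_frame("wrist");
import pickle;pickle.dump((cal,im),open("nest.pkl","wb"))
print(sense()["eef_pos"],sense()["qvel"].round(3))
print([(b["conf"],cam2world(cal,b["centre"]).round()) for b in boxes_of("wrist","nest")])
for m in trace("wrist","nest")[:1]: print(m["conf"],rect(m["mask"],cal,8),rect(m["mask"],cal,60))
cv2.imwrite("pics/w1.png",im)
```

```text
[624.94679643 124.26323558 231.19564031] [-0.016 -0.001  0.002  0.     0.     0.002]
[(0.95, array([647., 183.,  25.]))]
0.65 [643.1, 177.9, 182.5, 98.2, 37.1] [640.6, 179.7, 156.6, 84.2, 37.1]
```

View pics/w1.png

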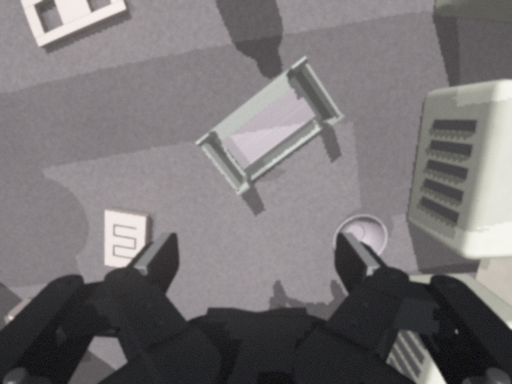

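The nest is centred near (270,125) in the wrist view, with its rim corners at about (302,60), (341,118), (197,140) and (243,190). The purple bed lies between them.

Run:
```python
from h import *
import pickle;cal,im=pickle.load(open("nest.pkl","rb"))
W=pix2world(cal,[(304,58),(343,118),(197,141),(243,191)],66)[:,:2]
print(W.round(1),W.mean(0),np.degrees(np.arctan2(*(W[0]+W[1]-W[2]-W[3])[::-1])))
hsv=cv2.cvtColor(im,cv2.COLOR_BGR2HSV)
i=im.astype(int);m=((i[...,0]-i[...,1]>3)&(i[...,2]>i[...,1]+1)&(i[...,1]>110)).astype(np.uint8)
m[:40]=0;m[230:]=0;m[:,:180]=0;m[:,360:]=0
m=cv2.morphologyEx(m,cv2.MORPH_OPEN,np.ones((3,3)));print("bed",m.sum(),rect(m,cal,28))
c=np.array([643,180.]);a=np.radians(37)
v=im.copy();v=cv2.resize(v[40:210,170:370],None,fx=4,fy=3.5)
def draw(c,a,L,B,z,col):
    u=np.array([np.cos(a),np.sin(a)]);n=np.array([-u[1],u[0]])
    P=[np.r_[c+sx*L/2*u+sy*B/2*n,z] for sx,sy in((1,1),(1,-1),(-1,-1),(-1,1))]
    p=(world2pix(cal,P)-[170,40])*[4,3.5];cv2.polylines(v,[p.astype(np.int32)],True,col)
draw(c,a,116,46,28,(0,0,255));draw(c,a,134,66,58,(0,255,0));draw(c,a,176,90,8,(255,0,0))
cv2.imwrite("pics/n1.png",v)
```

```text
[[676.5 256.3]
 [723.5 193.8]
 [557.1 167.5]
 [609.4 108. ]] [641.62217311 181.38429453] 36.77962457195606
bed 3374 [640.5, 180.0, 114.8, 45.1, 36.8]
```

View pics/n1.png

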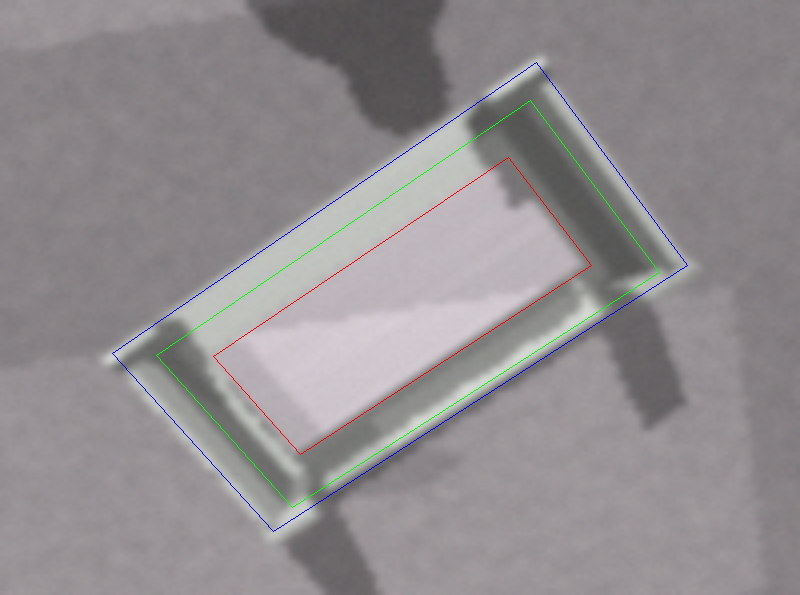

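```bash
cat >> h.py <<'E'
def tool_R(yaw): c,s=np.cos(yaw),np.sin(yaw);return np.array([[c,s,0],[s,-c,0],[0,0,-1.]])
def plan(xyz,yaw_deg,n,op,start=None,nbatch=8):
    "rows from the present (or given) pose to the target, in tool axes"
    s=sense();p,y=(s["eef_pos"],s["tcp_rot"][2]) if start is None else (np.array(start[:3],float),np.radians(start[3]))
    dy=(np.radians(yaw_deg)-y+np.pi)%(2*np.pi)-np.pi;d=(np.array(xyz)-p)/n;out=[]
    for k in range(n):
        sh=tool_R(y+dy*k/n).T@d
        out.append([op,[round(float(v),1) for v in sh],[0,0,round(float(-np.degrees(dy)/n),2)]])
    for i in range(0,n,nbatch): print(out[i:i+nbatch])
    return out
E
python3 - <<'E'
from h import *
plan([352,-315,231],-7,11,85)
E
```

```text
[[85, [-39.9, -24.8, 0.0], [0, 0, 8.81]], [85, [-43.2, -18.4, 0.0], [0, 0, 8.81]], [85, [-45.5, -11.5, 0.0], [0, 0, 8.81]], [85, [-46.8, -4.4, 0.0], [0, 0, 8.81]], [85, [-46.9, 2.8, 0.0], [0, 0, 8.81]], [85, [-45.9, 10.0, 0.0], [0, 0, 8.81]], [85, [-43.8, 16.9, 0.0], [0, 0, 8.81]], [85, [-40.7, 23.4, 0.0], [0, 0, 8.81]]]
[[85, [-36.7, 29.4, 0.0], [0, 0, 8.81]], [85, [-31.8, 34.6, 0.0], [0, 0, 8.81]], [85, [-26.1, 39.1, 0.0], [0, 0, 8.81]]]
```

Emit:
{"method": "servo_tool", "body": {"rows": [[85,[-40,-25,0],[0,0,8.8]],[85,[-43,-18.5,0],[0,0,8.8]],[85,[-45.5,-11.5,0],[0,0,8.8]],[85,[-47,-4.5,0],[0,0,8.8]],[85,[-47,3,0],[0,0,8.8]],[85,[-46,10,0],[0,0,8.8]],[85,[-44,17,0],[0,0,8.8]],[85,[-40.5,23.5,0],[0,0,8.8]]]}}

```text
clock: 3.55
eef_pos: [425.5, -197.0, 231.6]
tcp_rot: [3.141, -0.0, 0.335]
contact_force: [0.7, -0.5, 0.6]
opening: 0.995
```

Emit:
{"method": "servo_tool", "body": {"rows": [[85,[-36.5,29.5,0],[0,0,8.8]],[85,[-32,34.5,0],[0,0,8.8]],[85,[-26,39,0],[0,0,8.8]],[85,[0,0,0],[0,0,0]],[85,[0,0,0],[0,0,0]]]}}

```text
clock: 4.18
eef_pos: [352.3, -315.0, 231.3]
tcp_rot: [-3.141, -0.0, -0.12]
contact_force: [0.2, -0.7, -0.4]
opening: 0.994
```

```bash
cat >> h.py <<'E'
def look(thing,z,other,oz,tag):
    cal=get_calibration("wrist");im=grab_frame("wrist");s=sense();print("tcp",s["eef_pos"].round(1),np.degrees(s["tcp_rot"]).round(1))
    for t,zz in ((thing,z),(other,oz)):
        if not t: continue
        for m in trace("wrist",t)[:2]:
            if m["mask"].sum()>50: print(t,round(m["conf"],2),"top plane",rect(m["mask"],cal,zz),"table",rect(m["mask"],cal,0),im[m["mask"]].mean(0).round())
    cv2.imwrite(f"pics/{tag}.png",im)
    # bright-region rectangle with subpixel threshold
    return cal,im
E
python3 - <<'E'
from h import *
look("channel_plate_mid",14,"jar_mid",45,"w2")
E
```

```text
tcp [ 352.6 -314.5  231.3] [-180.    -0.    -6.8]
channel_plate_mid 0.81 top plane [419.6, -331.1, 129.6, 64.3, -6.8] table [419.7, -331.4, 134.7, 66.8, -6.8] [238. 240. 244.]
channel_plate_mid 0.68 top plane [390.9, -153.6, 172.1, 29.4, -4.1] table [389.9, -147.0, 178.8, 30.5, -4.1] [96. 93. 97.]
jar_mid 0.69 top plane [460.2, -270.7, 42.2, 36.6, 37.8] table [465.9, -263.5, 48.0, 41.6, 37.8] [221. 224. 232.]
```

View pics/w2.png

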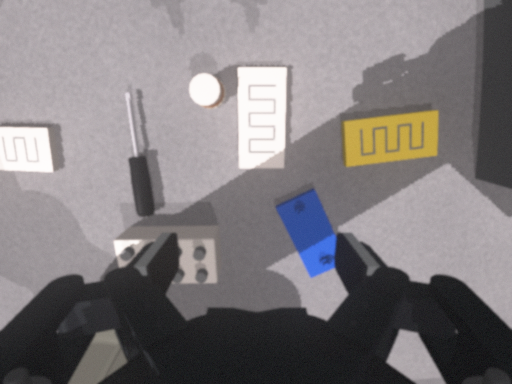

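The channel plate is at wrist (262,117), and the jar at (206,90) is 13 mm from its near long side. I will grip 12 mm off centre, away from the jar.

Emit:
{"method": "servo_tool", "body": {"rows": [[82,[28,4,30],[0,0,0]],[82,[28.5,4.5,40],[0,0,0]],[82,[0,0,50],[0,0,0]],[82,[0,0,50],[0,0,0]],[82,[0,0,32],[0,0,0]],[82,[0,0,19],[0,0,0]],[82,[0,0,5],[0,0,0]],[82,[0,0,0],[0,0,0]]]}}

```text
clock: 5.32
eef_pos: [408.3, -329.5, 5.5]
tcp_rot: [-3.142, -0.0, -0.118]
contact_force: [0.8, 0.4, 0.2]
opening: 0.959
```

Run:
```python
from h import *
s=sense();print(s["eef_pos"].round(1),s["contact_force"].round(1),s["opening"])
cv2.imwrite("pics/w3.png",grab_frame("wrist"))
```

```text
[ 408.3 -329.5    5.5] [0.8 0.4 0.2] 0.9586887511550011
```

View pics/w3.png

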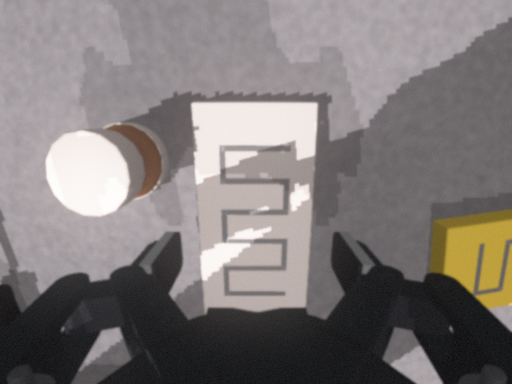

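The plate is centred between the fingers and the jar is clear to the left. Next I feel for the table.

Emit:
{"method": "servo_tool", "body": {"rows": [[82,[0,0,4],[0,0,0]],[82,[0,0,2],[0,0,0]],[82,[0,0,0],[0,0,0]]]}}

```text
clock: 5.75
eef_pos: [407.9, -329.9, -0.6]
tcp_rot: [3.142, -0.0, -0.119]
contact_force: [0.0, -0.2, -0.3]
opening: 0.962
```

Emit:
{"method": "servo_tool", "body": {"rows": [[67,[0,0,0],[0,0,0]],[67,[0,0,0],[0,0,0]],[67,[0,0,2],[0,0,0]],[67,[0,0,0],[0,0,0]]]}}

```text
clock: 6.25
eef_pos: [407.8, -329.8, -2.9]
tcp_rot: [-3.141, 0.0, -0.119]
contact_force: [0.2, 0.2, 0.2]
opening: 0.787
```

Emit:
{"method": "servo_tool", "body": {"rows": [[67,[0,0,2],[0,0,0]],[67,[0,0,0],[0,0,0]]]}}

```text
clock: 6.5
eef_pos: [407.8, -329.7, -4.9]
tcp_rot: [-3.141, 0.0, -0.119]
contact_force: [-0.5, -1.0, -0.5]
opening: 0.781
```

Emit:
{"method": "servo_tool", "body": {"rows": [[50,[0,0,0],[0,0,0]],[50,[0,0,0],[0,0,0]],[50,[0,0,0],[0,0,0]],[50,[0,0,-5],[0,0,0]],[50,[0,0,-30],[0,0,0]],[50,[0,0,-40],[0,0,0]],[50,[0,0,-50],[0,0,0]],[50,[0,0,0],[0,0,0]]], "force": 60}}

```text
clock: 7.5
eef_pos: [409.9, -331.5, 123.9]
tcp_rot: [3.138, -0.006, -0.119]
contact_force: [0.7, -0.0, -2.1]
opening: 0.712
```

Run:
```python
from h import *
s=sense();print(s["eef_pos"].round(1),s["contact_force"].round(1),s["opening"])
cal=get_calibration("wrist");cv2.imwrite("pics/w4.png",grab_frame("wrist"))
z=s["eef_pos"][2]
for m in trace("wrist","channel_plate_mid")[:1]: print(m["conf"],[(h,rect(m["mask"],cal,z+h)) for h in (12,18)])
```

```text
[ 409.9 -331.5  123.9] [ 0.7 -0.  -2.1] 0.7115747214359947
0.85 [(12, [426.8, -334.3, 120.0, 65.8, -6.8]), (18, [429.1, -334.5, 114.5, 62.8, -6.8])]
```

View pics/w4.png

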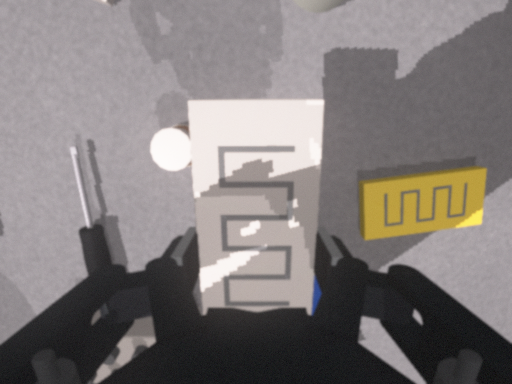

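```bash
cat >> h.py <<'E'
def held(far_uv,h):
    "far-edge ends (pixels) of the held plate -> plate centre in tool x,y rel. TCP, and angle"
    s=sense();cal=get_calibration("wrist");W=pix2world(cal,far_uv,s["eef_pos"][2]+h)-s["eef_pos"]
    t=W@tool_R(s["tcp_rot"][2]);print(t.round(1));m=t.mean(0);e=t[1]-t[0]
    print("centre rel tcp",(m[:2]-[65,0]).round(1),"ang",np.degrees(np.arctan2(-e[0],e[1])).round(2))
E
python3 - <<'E'
from h import *
held([(189,101),(324,101)],19)
s=sense();cx=12;y=np.radians(36.8);u=np.array([np.cos(y),np.sin(y)])
plan([*(np.array([641,180.3])-cx*u),124],36.8,12,50)
E
```

```text
[[ 75.8 -29.4 -19. ]
 [ 75.8  31.  -19. ]]
centre rel tcp [10.8  0.8] ang -0.03
[[50, [13.5, -43.8, -0.3], [0, 0, -3.63]], [50, [16.3, -42.9, -0.3], [0, 0, -3.63]], [50, [19.0, -41.8, -0.3], [0, 0, -3.63]], [50, [21.6, -40.5, -0.3], [0, 0, -3.63]], [50, [24.1, -39.0, -0.3], [0, 0, -3.63]], [50, [26.5, -37.4, -0.3], [0, 0, -3.63]], [50, [28.8, -35.7, -0.3], [0, 0, -3.63]], [50, [31.0, -33.8, -0.3], [0, 0, -3.63]]]
[[50, [33.1, -31.7, -0.3], [0, 0, -3.63]], [50, [35.1, -29.6, -0.3], [0, 0, -3.63]], [50, [36.9, -27.3, -0.3], [0, 0, -3.63]], [50, [38.5, -24.9, -0.3], [0, 0, -3.63]]]
```

The plate is gripped level, its far edge at row 101 (cols 189–324). The centre is about 11.5 mm along tool x from the TCP.

Emit:
{"method": "servo_tool", "body": {"rows": [[50,[13.5,-44,0],[0,0,-3.6]],[50,[16.5,-43,0],[0,0,-3.6]],[50,[19,-42,0],[0,0,-3.6]],[50,[21.5,-40.5,0],[0,0,-3.6]],[50,[24,-39,0],[0,0,-3.6]],[50,[26.5,-37.5,0],[0,0,-3.6]],[50,[29,-35.5,0],[0,0,-3.6]],[50,[31,-34,0],[0,0,-3.6]]]}}

```text
clock: 8.6
eef_pos: [556.8, 7.3, 118.2]
tcp_rot: [-3.14, 0.003, 0.386]
contact_force: [1.2, 0.0, -1.7]
opening: 0.711
```

Emit:
{"method": "servo_tool", "body": {"rows": [[50,[33,-31.5,0],[0,0,-3.7]],[50,[35,-29.5,0],[0,0,-3.7]],[50,[37,-27.5,0],[0,0,-3.7]],[50,[38.5,-25,0],[0,0,-3.7]],[50,[0,0,0],[0,0,0]],[50,[0,0,0],[0,0,0]]]}}

```text
clock: 9.35
eef_pos: [631.1, 172.7, 118.2]
tcp_rot: [-3.14, 0.004, 0.642]
contact_force: [-0.7, -0.8, -2.1]
opening: 0.706
```

Run:
```python
from h import *
s=sense();cal=get_calibration("wrist");im=grab_frame("wrist")
y=np.radians(36.8);u=np.array([np.cos(y),np.sin(y)])
t=np.r_[np.array([641,180.3])-11.5*u,s["eef_pos"][2]]
print(s["eef_pos"].round(1),np.degrees(s["tcp_rot"][2]),"need tool shift",(tool_R(s["tcp_rot"][2]).T@(t-s["eef_pos"])).round(1))
# overlay of where the nest should show
def draw(L,B,z,col):
    n=np.array([-u[1],u[0]]);c=np.array([641,180.3])
    P=[np.r_[c+a*L/2*u+b*B/2*n,z] for a,b in((1,1),(1,-1),(-1,-1),(-1,1))]
    cv2.polylines(im,[world2pix(cal,P).astype(np.int32)],True,col)
draw(134,66,58,(0,255,0));draw(176,90,8,(255,0,0))
cv2.imwrite("pics/w5.png",im)
```

```text
[631.1 172.7 118.2] 36.803319842870856 need tool shift [ 1.  -0.1  0. ]
```

View pics/w5.png

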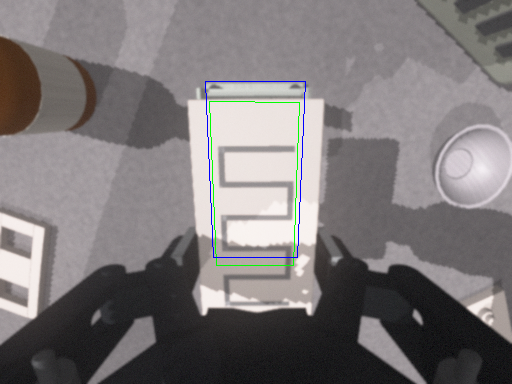

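The plate is aligned over the nest: nest outline cols 206–305, plate 189–324, centred and parallel.

Emit:
{"method": "servo_tool", "body": {"rows": [[50,[1,0,30],[0,0,0]],[50,[0,0,20],[0,0,0]],[50,[0,0,10],[0,0,0]],[50,[0,0,8],[0,0,0]],[50,[0,0,8],[0,0,0]],[50,[0,0,8],[0,0,0]],[50,[0,0,0],[0,0,0]]]}}

```text
clock: 10.28
eef_pos: [633.0, 173.8, 35.6]
tcp_rot: [-3.141, 0.001, 0.642]
contact_force: [-0.4, 1.4, -2.9]
opening: 0.709
```

Emit:
{"method": "servo_tool", "body": {"rows": [[50,[0,0,6],[0,0,0]],[50,[0,0,4],[0,0,0]],[50,[0,0,1],[0,0,0]],[50,[0,0,0],[0,0,0]]]}}

```text
clock: 10.78
eef_pos: [633.3, 174.0, 25.1]
tcp_rot: [-3.141, -0.0, 0.642]
contact_force: [-2.5, 3.5, -3.7]
opening: 0.708
```

Emit:
{"method": "servo_tool", "body": {"rows": [[50,[0,0,1],[0,0,0]],[50,[0,0,0],[0,0,0]]]}}

```text
clock: 11.02
eef_pos: [633.4, 174.0, 24.4]
tcp_rot: [-3.142, -0.0, 0.642]
contact_force: [-2.8, 4.1, -1.2]
opening: 0.707
```

Emit:
{"method": "servo_tool", "body": {"rows": [[50,[0,0,1],[0,0,0]],[50,[0,0,0],[0,0,0]]]}}

```text
clock: 11.28
eef_pos: [633.4, 174.1, 23.6]
tcp_rot: [-3.141, -0.0, 0.642]
contact_force: [-3.6, 4.1, 2.4]
opening: 0.709
```

Lateral force about 5 N: the plate rubs the guide on the tool +y side. I will ease off 1.5 mm and then release.

Emit:
{"method": "servo_tool", "body": {"rows": [[50,[0,-1.5,0],[0,0,0]],[50,[0,0,0],[0,0,0]],[75,[0,0,0],[0,0,0]],[75,[0,0,0],[0,0,0]],[75,[0,0,0],[0,0,0]],[75,[0,0,0],[0,0,0]]]}}

```text
clock: 12.02
eef_pos: [632.5, 175.1, 23.2]
tcp_rot: [-3.142, 0.0, 0.642]
contact_force: [-0.8, -0.3, -0.3]
opening: 0.877
```

Emit:
{"method": "servo_tool", "body": {"rows": [[75,[0,0,-10],[0,0,0]],[75,[0,0,-25],[0,0,0]],[30,[6,0,-25],[0,0,0]],[0,[6,0,0],[0,0,0]],[0,[0,0,0],[0,0,0]],[0,[0,0,0],[0,0,0]],[0,[0,0,0],[0,0,0]],[0,[0,0,20],[0,0,0]]]}}

```text
clock: 13.02
eef_pos: [643.1, 182.5, 63.6]
tcp_rot: [3.141, -0.002, 0.642]
contact_force: [1.2, 0.0, 0.4]
opening: -0.001
```

Emit:
{"method": "servo_tool", "body": {"rows": [[0,[0,0,14],[0,0,0]],[0,[0,0,4],[0,0,0]],[0,[0,0,0],[0,0,0]],[0,[0,0,4],[0,0,0]],[0,[0,0,2],[0,0,0]],[0,[0,0,0],[0,0,0]]]}}

```text
clock: 13.78
eef_pos: [642.7, 182.4, 40.2]
tcp_rot: [3.141, -0.001, 0.642]
contact_force: [-1.3, 0.1, 6.3]
opening: 0.008
```

Emit:
{"method": "servo_tool", "body": {"rows": [[0,[0,0,2],[0,0,0]],[0,[0,0,1],[0,0,0]],[0,[0,0,0],[0,0,0]],[0,[0,0,0],[0,0,0]]]}}

```text
clock: 14.28
eef_pos: [642.8, 182.4, 37.6]
tcp_rot: [3.141, -0.001, 0.642]
contact_force: [-2.2, -0.3, 8.1]
opening: -0.002
```

Emit:
{"method": "servo_tool", "body": {"rows": [[0,[0,0,1],[0,0,0]],[0,[0,0,0],[0,0,0]],[0,[0,0,0],[0,0,0]],[0,[0,0,0],[0,0,0]],[0,[0,0,0],[0,0,0]]]}}

```text
clock: 14.9
eef_pos: [642.8, 182.4, 36.8]
tcp_rot: [3.141, -0.002, 0.642]
contact_force: [-1.6, -0.9, 8.6]
opening: 0.001
```

Run:
```python
from h import *
print(sense()["eef_pos"],sense()["contact_force"])
# rise by 180 first; then look pose for spacer: camera above (392,343), yaw 17.6 or 197.6
y=np.radians(17.6);u=np.array([np.cos(y),np.sin(y)])
plan([*(np.array([392,343])-50*u),231],17.6,8,85,start=[642.8,182.4,110,36.8])
```

```text
[642.77410121 182.44703834  36.75302264] [-1.59898526 -0.93983081  8.64813979]
[[85, [-19.0, -36.9, -15.1], [0, 0, 2.4]], [85, [-20.5, -36.1, -15.1], [0, 0, 2.4]], [85, [-22.0, -35.2, -15.1], [0, 0, 2.4]], [85, [-23.5, -34.2, -15.1], [0, 0, 2.4]], [85, [-24.9, -33.2, -15.1], [0, 0, 2.4]], [85, [-26.2, -32.2, -15.1], [0, 0, 2.4]], [85, [-27.6, -31.0, -15.1], [0, 0, 2.4]], [85, [-28.8, -29.8, -15.1], [0, 0, 2.4]]]
```

Emit:
{"method": "servo_tool", "body": {"rows": [[0,[0,0,-8],[0,0,0]],[0,[0,0,-40],[0,0,0]],[40,[-30,0,-60],[0,0,0]],[85,[-30,0,-60],[0,0,0]],[85,[0,0,0],[0,0,0]]]}}

```text
clock: 15.52
eef_pos: [598.8, 148.5, 200.4]
tcp_rot: [3.138, -0.007, 0.642]
contact_force: [-0.1, 0.0, -0.2]
opening: 0.635
```

Run:
```python
from h import *
look("channel_plate_mid",42,None,0,"w6")
y=np.radians(17.6);u=np.array([np.cos(y),np.sin(y)])
plan([*(np.array([392,343])-50*u),231],17.6,7,85)
```

```text
tcp [598.2 148.7 197.9] [179.9  -0.3  36.8]
channel_plate_mid 0.77 top plane [643.1, 180.6, 130.8, 62.4, 37.1] table [641.9, 179.7, 149.0, 71.1, 37.1] [223. 225. 233.]
[[85, [-13.6, -42.2, -5.0], [0, 0, 2.74]], [85, [-15.6, -41.5, -5.0], [0, 0, 2.74]], [85, [-17.6, -40.7, -5.0], [0, 0, 2.74]], [85, [-19.5, -39.8, -5.0], [0, 0, 2.74]], [85, [-21.4, -38.8, -5.0], [0, 0, 2.74]], [85, [-23.2, -37.7, -5.0], [0, 0, 2.74]], [85, [-25.0, -36.6, -5.0], [0, 0, 2.74]]]
```

Emit:
{"method": "servo_tool", "body": {"rows": [[85,[-13.5,-42,-5],[0,0,2.7]],[85,[-15.5,-41.5,-5],[0,0,2.7]],[85,[-17.5,-40.5,-5],[0,0,2.7]],[85,[-19.5,-40,-5],[0,0,2.7]],[85,[-21.5,-39,-5],[0,0,2.7]],[85,[-23,-38,-5],[0,0,2.8]],[85,[-25,-36.5,-5],[0,0,2.8]],[85,[0,0,0],[0,0,0]]]}}

```text
clock: 16.62
eef_pos: [341.9, 329.2, 228.9]
tcp_rot: [3.141, 0.002, 0.312]
contact_force: [0.3, 0.1, 0.5]
opening: 0.993
```

Run:
```python
from h import *
look("spacer_mid",10,"fitting_mid",38,"w7")
```

```text
tcp [343.  328.6 228.9] [1.799e+02 1.000e-01 1.790e+01]
spacer_mid 0.64 top plane [391.0, 338.0, 130.1, 62.6, 17.0] table [390.6, 337.7, 133.7, 64.4, 17.0] [237. 240. 245.]
fitting_mid 0.61 top plane [391.9, 408.0, 35.6, 30.9, -73.9] table [390.3, 414.7, 39.7, 34.4, -73.9] [200. 195. 202.]
```

View pics/w7.png

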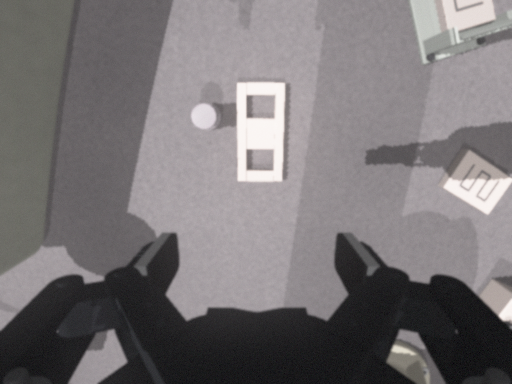

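The spacer is at wrist (261,132), with the fitting at (205,116) about 18 mm from one long side. I will grip 9 mm off centre, still on the web.

Emit:
{"method": "servo_tool", "body": {"rows": [[82,[20,3,40],[0,0,0.9]],[82,[19.5,2.5,50],[0,0,0]],[82,[0,0,50],[0,0,0]],[82,[0,0,45],[0,0,0]],[82,[0,0,30],[0,0,0]],[82,[0,0,12],[0,0,0]],[82,[0,0,0],[0,0,0]]]}}

```text
clock: 17.65
eef_pos: [383.7, 333.8, 2.5]
tcp_rot: [3.141, 0.001, 0.293]
contact_force: [0.5, -0.6, 0.5]
opening: 0.96
```

Run:
```python
from h import *
cal,im=look("spacer_mid",10,None,0,"w8")
s=sense();t=tool_R(s["tcp_rot"][2]).T@(np.array([391,338,0])-s["eef_pos"]);print("old centre in tool",t.round(1))
m=trace("wrist","spacer_mid")[0]["mask"]
for r in (150,200): 
    c=np.where(m[r])[0];print(r,c.min(),c.max(), [ (tool_R(s["tcp_rot"][2]).T@(pix2world(cal,[(x,r)],10)[0]-s["eef_pos"])).round(1).tolist() for x in (c.min(),c.max())])
```

```text
tcp [384.1 334.4   3.4] [-180.    -0.    16.8]
spacer_mid 0.6 top plane [395.7, 340.3, 120.2, 62.7, 17.4] table [391.8, 339.4, 129.1, 67.4, 17.4] [200. 203. 212.]
old centre in tool [ 7.3 -1.1  3.9]
150 188 309 [[51.5, -33.1, -6.1], [51.5, 28.5, -6.1]]
200 192 307 [[24.9, -32.7, -6.1], [24.8, 28.8, -6.1]]
```

Emit:
{"method": "servo_tool", "body": {"rows": [[82,[-1.5,-2,4],[0,0,0]],[67,[0,0,4],[0,0,0]],[67,[0,0,0],[0,0,0]],[67,[0,0,1],[0,0,0]],[67,[0,0,0],[0,0,0]]]}}

```text
clock: 18.42
eef_pos: [381.5, 335.9, -5.9]
tcp_rot: [3.142, 0.0, 0.293]
contact_force: [0.3, 1.1, 0.1]
opening: 0.785
```

Emit:
{"method": "servo_tool", "body": {"rows": [[50,[0,0,0],[0,0,0]],[50,[0,0,0],[0,0,0]],[50,[0,0,0],[0,0,0]],[50,[0,0,-5],[0,0,0]],[50,[0,0,-30],[0,0,0]],[50,[0,0,-45],[0,0,0]],[50,[0,0,-45],[0,0,0]],[50,[0,0,0],[0,0,0]]], "force": 60}}

```text
clock: 19.42
eef_pos: [383.2, 337.5, 122.3]
tcp_rot: [-3.139, -0.006, 0.293]
contact_force: [0.4, -0.2, -1.9]
opening: 0.705
```

```bash
cat >> h.py <<'E'
def heldmask(thing,h,rows):
    s=sense();cal=get_calibration("wrist");im=grab_frame("wrist");R=tool_R(s["tcp_rot"][2]);z=s["eef_pos"][2]+h
    print("tcp",s["eef_pos"].round(1),np.degrees(s["tcp_rot"]).round(1),"F",s["contact_force"].round(1),"op",s["opening"].round(3))
    m=trace("wrist",thing)[0]; print("conf",round(m["conf"],2));m=m["mask"]
    f=lambda x,y:(pix2world(cal,[(x,y)],z)[0]-s["eef_pos"])@R
    for r in rows:
        c=np.where(m[r])[0];print(r,f(c.min()-.5,r).round(1),f(c.max()+.5,r).round(1))
    for x in (230,256,280):
        y=np.where(m[:,x])[0].min();print("far",x,y,f(x,y-.5).round(1))
    return im
E
python3 - <<'E'
from h import *
cv2.imwrite("pics/w9.png",heldmask("spacer_mid",16,(120,180)))
c=10;y=np.radians(37);u=np.array([np.cos(y),np.sin(y)])
plan([*(np.array([642.6,181.3])-c*u),124],37,8,50)
E
```

```text
Traceback (most recent call last):
  File "h.py", line 50, in heldmask
    print("tcp",s["eef_pos"].round(1),np.degrees(s["tcp_rot"]).round(1),"F",s["contact_force"].round(1),"op",s["opening"].round(3))
                                                                                                             ^^^^^^^^^^^^^^^^^^
AttributeError: 'float' object has no attribute 'round'
```

```bash
sed -i 's/s\["opening"\].round(3)/round(s["opening"],3)/' h.py
python3 - <<'E'
from h import *
cv2.imwrite("pics/w9.png",heldmask("spacer_mid",16,(120,180)))
c=10;y=np.radians(37);u=np.array([np.cos(y),np.sin(y)])
plan([*(np.array([642.6,181.3])-c*u),124],37,8,50)
E
```

```text
tcp [382.2 336.6 120.4] [-179.9   -0.2   16.8] F [-0.1  0.3 -1.4] op 0.703
conf 0.63
120 [ 67.1 -30.2 -16. ] [ 67.1  30.9 -16. ]
180 [ 38.5 -30.  -16. ] [ 38.5  31.6 -16. ]
far 230 104 [ 74.4 -11.1 -16. ]
far 256 103 [ 74.8   0.8 -16. ]
far 280 104 [ 74.4  11.8 -16. ]
[[50, [24.6, 28.3, -0.7], [0, 0, -2.52]], [50, [23.3, 29.4, -0.7], [0, 0, -2.52]], [50, [22.0, 30.4, -0.7], [0, 0, -2.52]], [50, [20.6, 31.3, -0.7], [0, 0, -2.52]], [50, [19.2, 32.2, -0.7], [0, 0, -2.52]], [50, [17.8, 33.0, -0.7], [0, 0, -2.52]], [50, [16.3, 33.8, -0.7], [0, 0, -2.52]], [50, [14.8, 34.5, -0.7], [0, 0, -2.52]]]
```

Emit:
{"method": "servo_tool", "body": {"rows": [[50,[24.5,28,-1],[0,0,-2.5]],[50,[23,29.5,-1],[0,0,-2.5]],[50,[22,30.5,-1],[0,0,-2.5]],[50,[20.5,31.5,-1],[0,0,-2.5]],[50,[19,32,-1],[0,0,-2.5]],[50,[18,33,0],[0,0,-2.5]],[50,[16,34,0],[0,0,-2.5]],[50,[14.5,34.5,0],[0,0,-2.5]]]}}

```text
clock: 20.58
eef_pos: [633.9, 173.7, 121.6]
tcp_rot: [-3.14, 0.003, 0.644]
contact_force: [-0.4, -0.3, -0.6]
opening: 0.703
```

Emit:
{"method": "servo_tool", "body": {"rows": [[50,[0,0,0],[0,0,0]],[50,[0,0,0],[0,0,0]]]}}

```text
clock: 20.82
eef_pos: [632.6, 174.6, 122.2]
tcp_rot: [-3.14, 0.003, 0.641]
contact_force: [-0.4, -0.0, -1.4]
opening: 0.706
```

```bash
cat >> h.py <<'E'
def need(c,nest=(641.6,181.6),yaw=37):
    s=sense();y=np.radians(yaw);u=np.array([np.cos(y),np.sin(y)])
    t=np.r_[np.array(nest)-c*u,s["eef_pos"][2]];print(s["eef_pos"].round(1),np.degrees(s["tcp_rot"]).round(1),"shift",(tool_R(s["tcp_rot"][2]).T@(t-s["eef_pos"])).round(1))
E
python3 -c "
from h import *
need(9.5)"
```

```text
[632.6 174.6 122.2] [-179.9    0.2   36.7] shift [ 1.9 -0.2  0. ]
```

Emit:
{"method": "servo_tool", "body": {"rows": [[50,[1.5,0,30],[0,0,0]],[50,[0,0,20],[0,0,0]],[50,[0,0,10],[0,0,0]],[50,[0,0,8],[0,0,0]],[50,[0,0,8],[0,0,0]],[50,[0,0,5],[0,0,0]],[50,[0,0,0],[0,0,0]]]}}

```text
clock: 21.7
eef_pos: [634.2, 175.1, 43.5]
tcp_rot: [-3.141, 0.002, 0.642]
contact_force: [-7.0, -3.1, 5.5]
opening: 0.705
```

Emit:
{"method": "servo_tool", "body": {"rows": [[50,[0,0,2],[0,0,0]],[50,[0,0,0],[0,0,0]]]}}

```text
clock: 21.95
eef_pos: [634.2, 175.0, 41.7]
tcp_rot: [-3.141, 0.002, 0.642]
contact_force: [-5.9, -4.4, 6.3]
opening: 0.704
```

Emit:
{"method": "servo_tool", "body": {"rows": [[50,[-1.5,0,0],[0,0,0]],[50,[0,0,0],[0,0,0]]]}}

```text
clock: 22.2
eef_pos: [634.3, 174.8, 41.5]
tcp_rot: [3.141, -0.001, 0.642]
contact_force: [-1.0, -1.0, 1.7]
opening: 0.704
```

Emit:
{"method": "servo_tool", "body": {"rows": [[50,[-1,0,0],[0,0,0]],[50,[0,0,0],[0,0,0]]]}}

```text
clock: 22.45
eef_pos: [633.9, 174.5, 41.4]
tcp_rot: [3.141, -0.001, 0.642]
contact_force: [1.8, 1.4, 1.7]
opening: 0.703
```

Emit:
{"method": "servo_tool", "body": {"rows": [[50,[0.5,0,2],[0,0,0]],[50,[0,0,0],[0,0,0]]]}}

```text
clock: 22.7
eef_pos: [633.9, 174.6, 39.2]
tcp_rot: [3.141, -0.0, 0.642]
contact_force: [-0.2, -0.3, 5.8]
opening: 0.707
```

Run:
```python
from h import *
im=heldmask("spacer_mid",16,(120,180))
cv2.imwrite("pics/w10.png",np.hstack([im[60:330,150:362],grab_frame("side")[215:295,150:250].repeat(3,0).repeat(3,1)[:, :]][:1]).repeat(2,0).repeat(2,1))
sd=grab_frame("scene")[215:310,240:315];sd=cv2.resize(sd,(426,540),interpolation=cv2.INTER_CUBIC)
cv2.imwrite("pics/w10.png",cv2.resize(np.hstack([cv2.resize(im[60:330,150:362],(424,540)),sd]),(800,508)))
```

```text
tcp [633.9 174.6  39.2] [180.   -0.   36.8] F [-0.2 -0.3  5.8] op 0.707
conf 0.57
120 [ 66.8 -31.1 -16. ] [ 66.9  32.3 -16. ]
180 [ 38.2 -30.9 -16. ] [ 38.2  32.1 -16. ]
far 230 103 [ 74.5 -11.1 -16. ]
far 256 102 [ 75.    0.8 -16. ]
far 280 100 [ 75.9  11.8 -16. ]
```

View pics/w10.png

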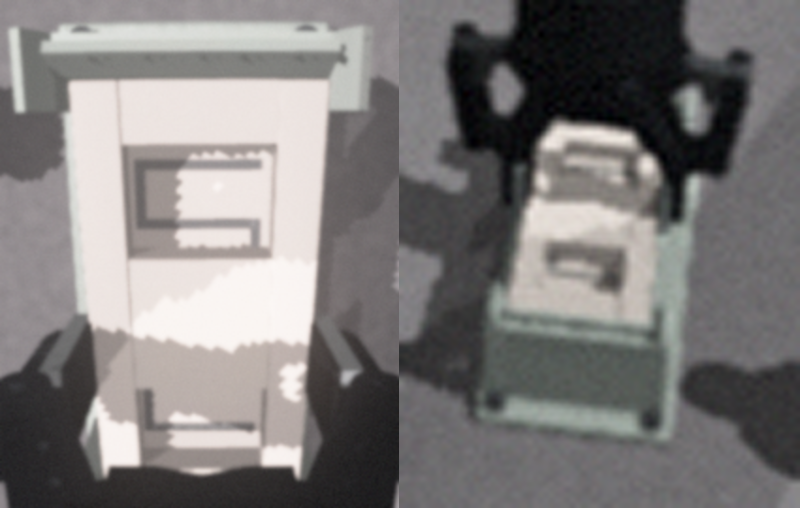

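Run:
```python
from h import *
s=sense();R=tool_R(s["tcp_rot"][2]);print("F tool",(R.T@s["contact_force"]).round(1),"T tool",(R.T@s["wrist_torque"]).round(3),"T world",s["wrist_torque"].round(3))
cal=get_calibration("scene");im=grab_frame("scene")
y=np.radians(37);u=np.array([np.cos(y),np.sin(y)]);n=np.array([-u[1],u[0]])
c=np.array([641.6,181.6]);f=cv2.resize(im[205:315,235:320],None,fx=6,fy=5.4,interpolation=cv2.INTER_CUBIC)
for z,col in((42,(0,0,255)),(52,(0,255,0)),(58,(255,0,0))):
    P=[np.r_[c+a*65*u+b*31*n,z] for a,b in((1,1),(1,-1),(-1,-1),(-1,1))]
    cv2.polylines(f,[((world2pix(cal,P)-[235,205])*[6,5.4]).astype(np.int32)],True,col)
cv2.imwrite("pics/s2.png",f)
```

```text
F tool [ 0.9 -0.8 -5.4] T tool [ 0.144 -0.251 -0.021] T world [-0.035  0.287  0.021]
```

View pics/s2.png

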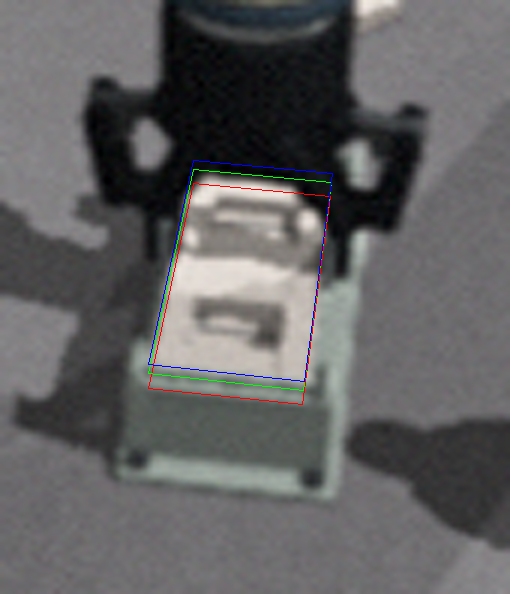

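Emit:
{"method": "servo_tool", "body": {"rows": [[50,[0,0,-4],[0,0,0]],[50,[0,0,-4],[0,0,0]],[50,[0,0,0],[0,0,0]]]}}

```text
clock: 23.32
eef_pos: [633.5, 174.5, 47.1]
tcp_rot: [-3.141, 0.0, 0.642]
contact_force: [0.4, 0.0, -0.9]
opening: 0.705
```

```bash
cat >> h.py <<'E'
def ft():
    s=sense();R=tool_R(s["tcp_rot"][2]);print(s["eef_pos"].round(1),"F tool",(R.T@s["contact_force"]).round(1),"T tool",(R.T@s["wrist_torque"]).round(3));need(9.5)
E
python3 -c "
from h import *
ft()"
```

```text
[633.5 174.5  47.1] F tool [0.3 0.2 0.9] T tool [ 0.    -0.017 -0.007]
[633.5 174.5  47.1] [-180.     0.    36.8] shift [ 1.3 -0.8  0. ]
```

Run:
```python
from h import *
im=grab_frame("wrist");cv2.imwrite("pics/w11.png",im)
cal=get_calibration("wrist");s=sense();K=np.array(cal["intrinsics"]);D=np.array([cal["k1"],0,0,0])
px=np.array([(68,79),(330,79),(124,146),(277,145),(270,258),(129,257)],float)/[800/424/2*2,508/540*2]+[150,60]
px[:,0]=np.array([68,330,124,277,270,129])/(800/850*2)+150
g=cv2.cvtColor(im,cv2.COLOR_BGR2GRAY)
print(px.round(1))
c2=cv2.cornerSubPix(g,px.astype(np.float32)[:,None].copy(),(3,3),(-1,-1),(3,30,.01))[:,0];print(c2.round(1))
# tool y to image right; object x=tool x, y=tool y, z=down
O=np.array([(65,-31,0),(65,31,0),(50,-19,0),(50,19,0),(20,19,0),(20,-19,0)],float)
R=tool_R(s["tcp_rot"][2]);T=np.array(cal["world_to_cam"])
for name,p in(("hand",px),("sub",c2.astype(float))):
    ok,r,t=cv2.solvePnP(O,p,K,D);Rw=T[:3,:3].T@cv2.Rodrigues(r)[0]
    e=cv2.projectPoints(O,r,t,K,D)[0][:,0]-p
    Ro=R.T@Rw;C=R.T@(cam2world(cal,t[:,0])-s["eef_pos"])
    print(name,"centre tool",C.round(1),"rotvec deg",np.degrees(cv2.Rodrigues(Ro)[0][:,0]).round(1),"res",np.abs(e).max().round(2))
```

```text
[[186.1 102. ]
 [325.3 102. ]
 [215.9 137.6]
 [297.2 137.1]
 [293.4 197.1]
 [218.5 196.6]]
[[185.2 103.6]
 [325.3 102. ]
 [214.2 136.1]
 [297.1 136.7]
 [294.  197.7]
 [216.9 197.9]]
hand centre tool [  9.5   0.9 -13.5] rotvec deg [ 0.4  5.6 -0. ] res 1.06
sub centre tool [  9.5   0.8 -15.9] rotvec deg [-0.9  4.1 -0.3] res 0.58
```

PnP shows the spacer pitched about 4–5° in the grip, near end low, and the moment reading agrees. I will pitch the tool −4.5° about its y and lower again.

Emit:
{"method": "servo_tool", "body": {"rows": [[50,[0.5,0,0],[0,-4.5,0]],[50,[0,0,0],[0,0,0]],[50,[0,0,3],[0,0,0]],[50,[0,0,3],[0,0,0]],[50,[0,0,0],[0,0,0]]]}}

```text
clock: 24.0
eef_pos: [633.5, 174.5, 40.8]
tcp_rot: [-3.141, 0.078, 0.642]
contact_force: [-1.1, -1.0, -1.7]
opening: 0.702
```

```bash
python3 -c "
from h import *
ft()"
```

```text
[633.5 174.5  40.8] F tool [-1.5  0.1  1.7] T tool [-0.012 -0.214  0.032]
[633.5 174.5  40.8] [-180.     4.5   36.8] shift [ 1.2 -0.8  0. ]
```

Emit:
{"method": "servo_tool", "body": {"rows": [[50,[-0.5,0,1.5],[0,0,0]],[50,[0,0,0],[0,0,0]]]}}

```text
clock: 24.25
eef_pos: [633.4, 174.3, 39.7]
tcp_rot: [3.141, 0.078, 0.642]
contact_force: [-0.0, -0.3, -0.9]
opening: 0.706
```

```bash
python3 -c "
from h import *
ft()"
```

```text
[633.4 174.3  39.7] F tool [-0.2  0.2  0.9] T tool [0.093 0.022 0.018]
[633.4 174.3  39.7] [180.    4.5  36.8] shift [ 1.4 -0.9  0. ]
```

Emit:
{"method": "servo_tool", "body": {"rows": [[50,[0,0,1],[0,0,0]],[50,[0,0,1],[0,0,0]],[50,[0,0,0],[0,0,0]]]}}

```text
clock: 24.62
eef_pos: [633.2, 174.1, 37.7]
tcp_rot: [3.142, 0.078, 0.642]
contact_force: [-0.2, 0.3, -0.2]
opening: 0.706
```

```bash
python3 -c "
from h import *
ft()"
```

```text
[633.2 174.1  37.7] F tool [ 0.1 -0.4  0.2] T tool [0.    0.085 0.001]
[633.2 174.1  37.7] [180.    4.5  36.8] shift [ 1.7 -0.9  0. ]
```

Emit:
{"method": "servo_tool", "body": {"rows": [[50,[0,0,0.8],[0,0,0]],[64,[0,0,0],[0,0,0]],[75,[0,0,0],[0,0,0]],[75,[0,0,0],[0,0,0]],[75,[0,0,0],[0,0,0]],[75,[0,0,0],[0,0,0]]]}}

```text
clock: 25.38
eef_pos: [633.0, 174.0, 36.9]
tcp_rot: [-3.142, 0.079, 0.642]
contact_force: [-0.4, -0.6, -0.8]
opening: 0.879
```

Emit:
{"method": "servo_tool", "body": {"rows": [[75,[0,0,-10],[0,0,0]],[75,[0,0,-25],[0,0,0]],[30,[0,0,-20],[0,4.5,0]],[0,[0,0,0],[0,0,0]],[0,[0,0,0],[0,0,0]],[0,[0,0,0],[0,0,0]],[0,[0,0,0],[0,0,0]]]}}

```text
clock: 26.25
eef_pos: [636.2, 176.7, 90.9]
tcp_rot: [-3.141, 0.001, 0.642]
contact_force: [0.1, 0.5, -0.6]
opening: -0.001
```

```bash
python3 -c "
from h import *
ft();need(0)"
```

```text
[636.2 176.7  90.9] F tool [ 0.4 -0.4  0.6] T tool [-0.006  0.023  0.008]
[636.2 176.7  90.9] [-1.80e+02  1.00e-01  3.68e+01] shift [-2.2 -0.7  0. ]
[636.2 176.7  90.9] [-1.80e+02  1.00e-01  3.68e+01] shift [ 7.3 -0.7  0. ]
```

Emit:
{"method": "servo_tool", "body": {"rows": [[0,[6.5,0,15],[0,0,0]],[0,[0,0,18],[0,0,0]],[0,[0,0,3],[0,0,0]],[0,[0,0,3],[0,0,0]],[0,[0,0,3],[0,0,0]],[0,[0,0,1],[0,0,0]],[0,[0,0,0],[0,0,0]]]}}

```text
clock: 27.12
eef_pos: [641.5, 180.4, 49.5]
tcp_rot: [-3.141, 0.0, 0.642]
contact_force: [-4.0, -0.9, 5.8]
opening: -0.002
```

Emit:
{"method": "servo_tool", "body": {"rows": [[0,[0,0,2],[0,0,0]],[0,[0,0,1],[0,0,0]],[0,[0,0,0],[0,0,0]],[0,[0,0,0],[0,0,0]],[0,[0,0,0],[0,0,0]],[0,[0,0,0],[0,0,0]],[0,[0,0,0],[0,0,0]]]}}

```text
clock: 28.0
eef_pos: [641.6, 180.5, 46.9]
tcp_rot: [3.142, -0.0, 0.642]
contact_force: [-4.0, -1.0, 7.6]
opening: 0.005
```

Emit:
{"method": "servo_tool", "body": {"rows": [[0,[0,0,-8],[0,0,0]],[0,[0,0,-40],[0,0,0]],[40,[-30,0,-60],[0,0,0]],[85,[-30,0,-55],[0,0,0]],[85,[0,0,0],[0,0,0]],[85,[0,0,0],[0,0,0]]]}}

```text
clock: 28.75
eef_pos: [595.5, 145.8, 204.9]
tcp_rot: [3.141, -0.001, 0.642]
contact_force: [0.9, -0.1, 0.5]
opening: 0.848
```

Run:
```python
from h import *
look("spacer_mid",52,None,0,"w12")
y=np.radians(61);u=np.array([np.cos(y),np.sin(y)])
plan([*(np.array([652,-170])-50*u),231],61,8,85)
```

```text
tcp [595.1 145.9 203.8] [-180.     0.    36.8]
spacer_mid 0.64 top plane [642.6, 179.8, 131.4, 63.1, 36.7] table [641.5, 178.9, 154.6, 74.2, 36.7] [225. 228. 235.]
[[85, [-23.6, 38.4, -3.5], [0, 0, -3.02]], [85, [-25.6, 37.1, -3.5], [0, 0, -3.02]], [85, [-27.6, 35.7, -3.5], [0, 0, -3.02]], [85, [-29.4, 34.2, -3.5], [0, 0, -3.02]], [85, [-31.2, 32.6, -3.5], [0, 0, -3.02]], [85, [-32.9, 30.9, -3.5], [0, 0, -3.02]], [85, [-34.4, 29.2, -3.5], [0, 0, -3.02]], [85, [-35.9, 27.3, -3.5], [0, 0, -3.02]]]
```

Spacer seated and flat: (642.6,179.8), 131.4 × 63.1 mm, 36.7°. Next, the cover.

Emit:
{"method": "servo_tool", "body": {"rows": [[85,[-23.5,38.5,-3.5],[0,0,-3]],[85,[-25.5,37,-3.5],[0,0,-3]],[85,[-27.5,35.5,-3.5],[0,0,-3]],[85,[-29.5,34,-3.5],[0,0,-3]],[85,[-31,32.5,-3.5],[0,0,-3]],[85,[-33,31,-3.5],[0,0,-3]],[85,[-34.5,29,-3.5],[0,0,-3]],[85,[-36,27.5,-3.5],[0,0,-3]]]}}

```text
clock: 29.85
eef_pos: [627.1, -214.4, 230.5]
tcp_rot: [-3.139, 0.0, 1.063]
contact_force: [0.2, 0.8, 0.7]
opening: 0.996
```

Emit:
{"method": "servo_tool", "body": {"rows": [[85,[0,0,0],[0,0,0]]]}}

```text
clock: 29.98
eef_pos: [627.2, -216.0, 230.6]
tcp_rot: [-3.14, 0.001, 1.059]
contact_force: [1.0, 0.8, -0.2]
opening: 0.999
```

Run:
```python
from h import *
cal,im=look("cover_mid",12,None,0,"w13")
i=im.astype(int);m=((i.min(2)>165)).astype(np.uint8)
m=cv2.morphologyEx(m,cv2.MORPH_OPEN,np.ones((3,3)))
mk=trace("wrist","cover_mid")[0]["mask"];m&=cv2.dilate(mk.astype(np.uint8),np.ones((7,7)))
print("bright",rect(m,cal,12),m.sum(),mk.sum())
```

```text
tcp [ 627.  -214.2  230.5] [-179.9    0.    60.7]
cover_mid 0.72 top plane [226.5, -386.2, 111.7, 52.4, 18.2] table [212.1, -393.7, 115.4, 54.1, 18.2] [171.  84.  49.]
cover_mid 0.57 top plane [653.1, -178.0, 129.8, 62.6, 63.7] table [652.8, -178.6, 134.1, 64.7, 63.7] [226. 229. 237.]Traceback (most recent call last):
  File "<stdin>", line 6, in <module>
  File "h.py", line 19, in rect
    m=mask.astype(np.uint8);cs,_=cv2.findContours(m,0,2);c=max(cs,key=cv2.contourArea)
                                                           ~~~^^^^^^^^^^^^^^^^^^^^^^^^
ValueError: max() iterable argument is empty
```

Emit:
{"method": "servo_tool", "body": {"rows": [[82,[22,2.5,40],[0,0,-3]],[82,[22,3.5,50],[0,0,0]],[82,[0,0,50],[0,0,0]],[82,[0,0,45],[0,0,0]],[82,[0,0,30],[0,0,0]],[82,[0,0,11],[0,0,0]],[82,[0,0,0],[0,0,0]],[82,[0,0,0],[0,0,0]]]}}

```text
clock: 31.12
eef_pos: [654.1, -177.0, 7.9]
tcp_rot: [3.14, -0.0, 1.114]
contact_force: [0.6, -1.0, 0.3]
opening: 0.964
```

Run:
```python
from h import *
s=sense();t=tool_R(s["tcp_rot"][2]).T@(np.array([653.1,-178,0])-s["eef_pos"]);print("old centre in tool",t.round(1))
heldmask("cover_mid",12-s["eef_pos"][2],(180,200))
```

```text
old centre in tool [-1.3 -0.5  7.9]
tcp [ 654.1 -177.     7.9] [179.9  -0.   63.8] F [ 0.6 -1.   0.3] op 0.964
conf 0.94
180 [ 35.1 -31.8  -4.1] [35.  30.1 -4.1]
200 [ 23.8 -32.   -4.1] [23.8 30.1 -4.1]
far 230 125 [ 64.  -12.6  -4.1]
far 256 125 [64.   0.7 -4.1]
far 280 126 [63.5 13.  -4.1]
```

Emit:
{"method": "servo_tool", "body": {"rows": [[82,[-1,-1,6],[0,0,0]],[67,[0,0,5],[0,0,0]],[67,[0,0,0],[0,0,0]],[67,[0,0,2],[0,0,0]],[67,[0,0,1],[0,0,0]],[67,[0,0,0],[0,0,0]]]}}

```text
clock: 31.98
eef_pos: [651.8, -177.6, -6.8]
tcp_rot: [3.141, 0.0, 1.113]
contact_force: [-2.3, -0.7, 6.9]
opening: 0.79
```

Emit:
{"method": "servo_tool", "body": {"rows": [[50,[0,0,0],[0,0,0]],[50,[0,0,0],[0,0,0]],[50,[0,0,0],[0,0,0]],[50,[0,0,-5],[0,0,0]],[50,[0,0,-30],[0,0,0]],[50,[0,0,-50],[0,0,0]],[50,[0,0,-55],[0,0,0]],[50,[0,0,0],[0,0,0]]], "force": 60}}

```text
clock: 32.98
eef_pos: [654.6, -178.3, 137.3]
tcp_rot: [3.134, -0.002, 1.114]
contact_force: [0.1, -0.5, -2.6]
opening: 0.709
```

Run:
```python
from h import *
im=heldmask("cover_mid",18,(120,180));cv2.imwrite("pics/w14.png",im);ft()
c=0;y=np.radians(36.8);u=np.array([np.cos(y),np.sin(y)])
plan([641.2,181.0,134],36.8,8,50)
```

```text
tcp [ 654.6 -178.3  137.3] [ 1.795e+02 -1.000e-01  6.380e+01] F [ 0.1 -0.5 -2.6] op 0.709
conf 0.88Traceback (most recent call last):
  File "<stdin>", line 2, in <module>
  File "h.py", line 54, in heldmask
    c=np.where(m[r])[0];print(r,f(c.min()-.5,r).round(1),f(c.max()+.5,r).round(1))
                                  ~~~~~^^
    return umr_minimum(a, axis, None, out, keepdims, initial, where)
ValueError: zero-size array to reduction operation minimum which has no identity
```

Run:
```python
from h import *
im=heldmask("cover_mid",18,(140,180));cv2.imwrite("pics/w14.png",im);ft()
plan([641.2,181.0,134],36.8,8,50)
```

```text
tcp [ 651.4 -177.5  132.3] [180.    0.   63.8] F [-0.4  0.2 -2.1] op 0.705
conf 0.88
140 [ 57.3 -30.3 -18. ] [ 57.3  31.7 -18. ]
180 [ 38.2 -29.6 -18. ] [ 38.2  31.5 -18. ]
far 230 122 [ 65.6 -11.2 -18. ]
far 256 122 [ 65.6   0.7 -18. ]
far 280 122 [ 65.6  11.7 -18. ]
[ 650.3 -177.1  130.5] F tool [-0.1  0.5  2.4] T tool [ 0.002 -0.021 -0.014]
[ 650.3 -177.1  130.5] [-179.8    0.    63.8] shift [ 309.5 -170.5    0. ]
[[50, [39.7, -20.8, -0.4], [0, 0, 3.38]], [50, [38.4, -23.1, -0.4], [0, 0, 3.38]], [50, [36.9, -25.3, -0.4], [0, 0, 3.38]], [50, [35.4, -27.4, -0.4], [0, 0, 3.38]], [50, [33.7, -29.5, -0.4], [0, 0, 3.38]], [50, [31.9, -31.4, -0.4], [0, 0, 3.38]], [50, [30.0, -33.2, -0.4], [0, 0, 3.38]], [50, [28.0, -34.9, -0.4], [0, 0, 3.38]]]
```

View pics/w14.png

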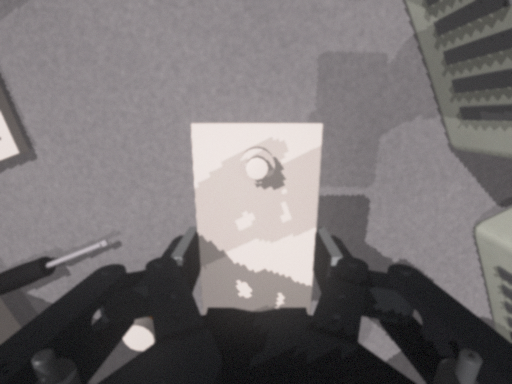

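```bash
cat > tilt.py <<'E'
from h import *
from scipy.optimize import least_squares
def tilt(thing,x0,h0,rows=range(135,222,6)):
    s=sense();cal=get_calibration("wrist");im=grab_frame("wrist");g=cv2.GaussianBlur(cv2.cvtColor(im,6),(3,3),0).astype(float)
    m=trace("wrist",thing)[0]["mask"];R=tool_R(s["tcp_rot"][2]);P=[]
    def sub(v,i):  # subpixel gradient peak near i
        i=int(i);a=np.abs(np.diff(v[i-4:i+5]));k=a.argmax();lo,hi=max(0,k-1),k+2;return i-4+.5+(a[lo:hi]*np.arange(lo,hi)[:len(a[lo:hi])]).sum()/a[lo:hi].sum()
    L=[(sub(g[r],np.where(m[r])[0].min()),r) for r in rows];Rr=[(sub(g[r],np.where(m[r])[0].max()),r) for r in rows]
    F=[(c,sub(g[:,c],np.where(m[:,c])[0].min())) for c in range(205,312,8)]
    L,Rr,F=map(np.array,(L,Rr,F))
    def res(p):
        xc,yc,h,th,yw=p;c,sn=np.cos(th),np.sin(th)
        def pr(x,y):
            X=np.array([x*c,y,-x*sn]);X=np.array([X[0]*np.cos(yw)-X[1]*np.sin(yw),X[0]*np.sin(yw)+X[1]*np.cos(yw),X[2]])+[xc,yc,-h]
            return world2pix(cal,R@X+s["eef_pos"])[0]
        o=[]
        for Q,a,b in((L,(65,-31),(5,-31)),(Rr,(65,31),(5,31)),(F,(65,-31),(65,31))):
            a,b=pr(*a),pr(*b);d=(b-a)/np.linalg.norm(b-a);o.append((Q-a)@[-d[1],d[0]])
        return np.concatenate(o)
    q=least_squares(res,[x0,0,h0,0,0],loss="soft_l1")
    print("xc,yc,h",q.x[:3].round(1),"pitch,yaw deg",np.degrees(q.x[3:]).round(2),"rms",np.sqrt((res(q.x)**2).mean()).round(2))
E
python3 -c "
from tilt import *
tilt('cover_mid',0,18)"
```

```text
xc,yc,h [ 0.2  0.9 16.3] pitch,yaw deg [-0.53 -0.11] rms 0.19
```

Emit:
{"method": "servo_tool", "body": {"rows": [[50,[39.5,-21,0],[0,0,3.4]],[50,[38.5,-23,0],[0,0,3.4]],[50,[37,-25.5,0],[0,0,3.4]],[50,[35.5,-27.5,0],[0,0,3.4]],[50,[33.5,-29.5,0],[0,0,3.4]],[50,[32,-31.5,0],[0,0,3.4]],[50,[30,-33,0],[0,0,3.3]],[50,[28,-35,0],[0,0,3.3]]]}}

```text
clock: 34.28
eef_pos: [642.0, 182.0, 131.0]
tcp_rot: [-3.141, 0.002, 0.64]
contact_force: [1.0, -0.4, -0.9]
opening: 0.705
```

Emit:
{"method": "servo_tool", "body": {"rows": [[50,[0,0,0],[0,0,0]],[50,[0,0,0],[0,0,0]]]}}

```text
clock: 34.52
eef_pos: [642.1, 180.4, 131.3]
tcp_rot: [-3.141, 0.002, 0.644]
contact_force: [-1.0, -0.2, -2.2]
opening: 0.707
```

```bash
python3 -c "
from tilt import *
tilt('cover_mid',0,18);ft();need(0.5,(641.2,181.0),36.8)"
```

```text
xc,yc,h [ 0.7  1.  16.6] pitch,yaw deg [-0.55  0.03] rms 0.18
[642.5 179.6 131.8] F tool [-0.4  0.1  1.9] T tool [ 0.003 -0.016 -0.028]
[642.5 179.6 131.8] [-1.80e+02  1.00e-01  3.68e+01] shift [-9.  -2.1  0. ]
[642.5 179.6 131.8] [-1.80e+02  1.00e-01  3.68e+01] shift [-0.7 -1.9  0. ]
```

Emit:
{"method": "servo_tool", "body": {"rows": [[50,[-0.5,-1.5,30],[0,0,0]],[50,[0,0,25],[0,0,0]],[50,[0,0,10],[0,0,0]],[50,[0,0,7],[0,0,0]],[50,[0,0,6],[0,0,0]],[50,[0,0,3],[0,0,0]],[50,[0,0,0],[0,0,0]]]}}

```text
clock: 35.5
eef_pos: [641.2, 181.2, 51.9]
tcp_rot: [3.141, 0.001, 0.642]
contact_force: [-4.7, -3.5, 3.2]
opening: 0.708
```

```bash
python3 -c "
from h import *
ft()"
```

```text
[641.2 181.2  51.9] F tool [-5.8  0.  -3.2] T tool [-0.043 -0.529 -0.018]
[641.2 181.2  51.9] [180.    0.   36.8] shift [-9. -0.  0.]
```

Emit:
{"method": "servo_tool", "body": {"rows": [[50,[0,0,-2],[0,0,0]],[50,[-2,0,0],[0,0,0]],[50,[0,0,0],[0,0,0]],[50,[0,0,2],[0,0,0]],[50,[0,0,1],[0,0,0]],[50,[0,0,0],[0,0,0]]]}}

```text
clock: 36.25
eef_pos: [639.8, 180.4, 50.2]
tcp_rot: [-3.141, 0.0, 0.642]
contact_force: [-0.2, -0.4, -1.8]
opening: 0.709
```

```bash
python3 -c "
from h import *
ft()"
```

```text
[639.8 180.4  50.2] F tool [-0.4  0.2  1.8] T tool [-0.022  0.001  0.026]
[639.8 180.4  50.2] [-180.     0.    36.8] shift [-7.3  0.2  0. ]
```

Free again, carrying weight only. Lowering on.

Emit:
{"method": "servo_tool", "body": {"rows": [[50,[0,0,1.5],[0,0,0]],[50,[0,0,1],[0,0,0]],[50,[0,0,0],[0,0,0]]]}}

```text
clock: 36.62
eef_pos: [639.8, 180.4, 47.9]
tcp_rot: [-3.142, 0.0, 0.642]
contact_force: [0.1, -1.2, -1.9]
opening: 0.705
```

```bash
python3 -c "
from h import *
ft()"
```

```text
[639.8 180.4  47.9] F tool [-0.6  1.   1.9] T tool [-0.054 -0.011 -0.017]
[639.8 180.4  47.9] [-180.     0.    36.8] shift [-7.3  0.2  0. ]
```

Emit:
{"method": "servo_tool", "body": {"rows": [[50,[0,0,1],[0,0,0]],[50,[0,0,0.5],[0,0,0]],[50,[0,0,0],[0,0,0]]]}}

```text
clock: 37.0
eef_pos: [640.0, 180.5, 46.8]
tcp_rot: [3.141, -0.0, 0.642]
contact_force: [-0.4, 0.2, 2.9]
opening: 0.707
```

Emit:
{"method": "servo_tool", "body": {"rows": [[50,[0,0,-0.5],[0,0,0]],[64,[0,0,0],[0,0,0]],[75,[0,0,0],[0,0,0]],[75,[0,0,0],[0,0,0]],[75,[0,0,0],[0,0,0]],[75,[0,0,0],[0,0,0]]]}}

```text
clock: 37.75
eef_pos: [639.8, 180.4, 46.9]
tcp_rot: [-3.142, 0.0, 0.642]
contact_force: [-0.5, -0.2, 0.7]
opening: 0.878
```

Emit:
{"method": "servo_tool", "body": {"rows": [[75,[0,0,-10],[0,0,0]],[75,[0,0,-25],[0,0,0]],[30,[0,0,-15],[0,0,0]],[0,[0,0,0],[0,0,0]],[0,[0,0,0],[0,0,0]],[0,[0,0,0],[0,0,0]],[0,[0,0,0],[0,0,0]]]}}

```text
clock: 38.62
eef_pos: [639.5, 180.3, 96.2]
tcp_rot: [-3.141, 0.001, 0.642]
contact_force: [-0.0, -0.3, 0.2]
opening: 0.005
```

Emit:
{"method": "servo_tool", "body": {"rows": [[0,[1,0,15],[0,0,0]],[0,[0,0,12],[0,0,0]],[0,[0,0,3],[0,0,0]],[0,[0,0,3],[0,0,0]],[0,[0,0,2],[0,0,0]],[0,[0,0,0],[0,0,0]]]}}

```text
clock: 39.38
eef_pos: [640.5, 181.0, 62.2]
tcp_rot: [-3.142, 0.0, 0.642]
contact_force: [-3.5, -0.6, 3.5]
opening: 0.003
```

Emit:
{"method": "servo_tool", "body": {"rows": [[0,[0,0,2],[0,0,0]],[0,[0,0,1],[0,0,0]],[0,[0,0,0],[0,0,0]],[0,[0,0,0],[0,0,0]],[0,[0,0,0],[0,0,0]]]}}

```text
clock: 40.0
eef_pos: [640.8, 181.1, 59.4]
tcp_rot: [3.141, -0.0, 0.642]
contact_force: [-2.8, -1.7, 4.8]
opening: -0.001
```

Emit:
{"method": "servo_tool", "body": {"rows": [[0,[0,0,0.8],[0,0,0]],[0,[0,0,0],[0,0,0]],[0,[0,0,0],[0,0,0]],[0,[0,0,0],[0,0,0]],[0,[0,0,0],[0,0,0]],[0,[0,0,0],[0,0,0]]]}}

```text
clock: 40.75
eef_pos: [640.8, 181.1, 58.7]
tcp_rot: [3.141, -0.0, 0.642]
contact_force: [-3.9, -0.1, 5.8]
opening: 0.002
```

Emit:
{"method": "servo_tool", "body": {"rows": [[0,[0,0,-4],[0,0,0]],[0,[0,0,-10],[0,0,0]],[0,[0,0,-50],[0,0,0]],[40,[-30,0,-60],[0,0,0]],[40,[-30,0,-30],[0,0,0]],[40,[0,0,0],[0,0,0]],[40,[0,0,0],[0,0,0]]]}}

```text
clock: 41.62
eef_pos: [594.6, 146.5, 208.0]
tcp_rot: [3.141, -0.001, 0.642]
contact_force: [0.7, 0.8, -0.1]
opening: 0.47
```

Run:
```python
from h import *
look("cover_mid",64,"spacer_mid",52,"w15");ft()
cal=get_calibration("wrist");m=trace("wrist","cover_mid")[0]["mask"]
print("other planes",[(z,rect(m,cal,z)) for z in (60,68)])
```

```text
tcp [594.4 146.6 207.3] [-180.     0.    36.8]
cover_mid 0.96 top plane [641.6, 180.0, 130.9, 62.9, 37.1] table [640.2, 178.7, 160.2, 76.9, 37.1] [232. 235. 241.]
[594.2 146.6 206.7] F tool [0.8 0.1 0.4] T tool [ 0.05   0.047 -0.017]
[594.2 146.6 206.7] [-1.80e+02  1.00e-01  3.68e+01] shift [49.4  0.4  0. ]
other planes [(60, [640.8, 179.9, 132.2, 63.4, 37.2]), (68, [641.0, 180.1, 128.5, 61.7, 37.2])]
```

```bash
python3 -c "
from rig import *
print(sign_off(), sense()['clock'])"
```

```text
the job is handed in; nothing more can be done
the job is handed in; nothing more can be done
```

I stacked the channel plate, the spacer and the cover (nipples up) in the nest and handed the job in at about 42 s. The sign-off gave no verdict.

**Presses:** I pressed each plate on its middle before fetching the next and held it for at least half a second. I could not read the bed's position, so I worked out its travel from the tool height and the steady rise in force.

| Plate | Peak push | Estimated bed travel |
|---|---|---|
| Channel plate | 8.6 N | about 5 mm |
| Spacer | 7.6 N | about 5 mm |
| Cover | 5.8 N | about 5 mm |

**Last check:** The wrist camera showed the cover at (641.6, 180.0) and 37.1°. The bed is at (640.5, 180.0) and 36.8°. The cover's outline matched a plate lying flat with its top at 64 mm, so the bed is up, and the raised arm was touching nothing.

**Trouble on the way:**
- **Spacer tilt:** it sat about 4.5° off level in the fingers and caught at its near end. I lifted it, pitched the tool to level it and lowered it again.
- **Guide contact:** all three plates touched the guides on the way down, pushing back 5 to 8 N. I moved each one 1 to 2.5 mm before continuing.

**Position readings:** The camera and the tool position disagreed by 1 to 2 mm on the nest centre. That is inside the 7 mm limit.

**Not checked:** I did not look at the jar, the fitting or the other bystanders at the end. The only unplanned force away from the nest was about 7 N, when the fingertips touched the table at the cover.

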